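# Right the tipped media bottles on the labeller's conveyor and restart it

## Task

Two of the five media bottles on the labeller's conveyor have tipped forward over the front guide rail. Stand both upright on the belt again, in the row between the rails, square to them and not touching another bottle, without shifting the bottles that still stand or the pipette-tip box, and without dropping them or banging them down. When both are standing and let go, press the green start button fully down and release it.

Things in the scene. Friction and masses are not known exactly. Their poses are not given: they have to be found in the camera images.
- tipped_a: tipped bottle: closed square white bottle, 60 x 60 mm, 138 mm tall, 0.2 to 0.35 kg, origin on its axis 25 mm above the underside, z along the axis to the cap, x and y square to the sides. Body up to 92 mm above the underside, shoulder narrowing to a 32 mm neck at 104 mm, round blue cap 42 mm in diameter from 112 to 138 mm.
- tipped_b: the other tipped bottle, same shape and frame. Both lean alike, in any of the five places of the row: the base's lower edge rests on the belt, the front face on the front guide rail, the cap points up and towards the robot, the axis about 36 degrees from vertical.
- standing_1: bottle of the same shape and frame as tipped_a, standing upright in the row; stays where it is. The five bottles are spread along the belt 97 to 113 mm apart, axis to axis.
- standing_2: as standing_1.
- standing_3: as standing_1.
- conveyor: belt conveyor, origin on the bench under mid-row, x across the belt away from the robot, y along it, z up. Belt 100 mm wide, top at z = 90 mm. Round guide rails 10 mm thick along both sides, axes at x = +-50 mm, 40 mm above the belt; bottles stand between them at x = 0, y = -300 to 300 mm. Labeller 350 mm high behind the rear rail from y = 350 mm.
- station: grey push-button station fixed on the bench in front of the conveyor, at the left or the right, 80 x 150 x 50 mm, origin at the centre of its underside. Green start button at y = +40 mm in its frame, red mushroom stop button (75 mm high) at y = -40 mm.
- start_top (a point): centre of the top of the green start button, 32 mm in diameter, pressed straight down (it moves with the button).
- start (a joint): travel of the green start button: 0 released, 0.006 m fully down; a spring returns it; fully down takes 5 N.
- tip_box: bystander: orange pipette-tip box, 82 x 122 x 67 mm, loose on the bench in front of the conveyor, on the side where the station is not. Origin at the centre of its underside.
Things that resemble listed ones, but are neither listed nor needed, are in the scene too. Leave any purple look-alike of the standing_2 alone.

How it is judged:
By the outcome, as a careful person would: the job done as asked, in the order asked, and still so for the second after the job is handed in, with the robot touching nothing.
It also fails if it takes over 61 s, if anything falls off the work surface, if the arm or the gripper's body presses on something with over 40 N, if the wrist force passes 120 N, or if a joint passes its speed limit or range.

## Robot

A 6-joint arm with a two-finger parallel gripper is mounted at the origin on the work surface. World frame = base frame: x ahead of the robot, y to its left, z up, the work surface at z = 0. Lengths are in m, angles in rad, forces in N, time in s.
With the tool pointing down it reaches from about 0.375 to 0.975 m from the base axis. Payload 3.8 kg.
Tool frame: the origin (TCP) lies on the mounting face of the last link; the fingertips stand 173 mm ahead of it and the grasp point (between the pads) lies 155 mm ahead of it; z points along the fingers, y is the line along which they close (so a half turn about z gives the same grasp; the last joint's range is limited). The gripper opens to 85 mm and grips with 20 to 120 N. Pads are 22 mm wide; open, the fingers measure 114 mm over their backs; the gripper's body (76 mm by 85 mm) begins 54 mm behind the grasp point. The pads swing forward as they close: fully open they stand 13 mm farther back than shut.
Start: joints at [1.166, 0.264, 1.604, -0, 1.274, -0.037], TCP at [0.243, 0.63, 0.405] pointing down, gripper open.
Joint ranges: [-2.63, 2.63], [-0.94, 2.18], [0.31, 2.57], [-1.31, 4.45], [0, 2.66], [-2.55, 2.55]. Speed limits (rad/s): [2.57, 2.57, 3.14, 3.14, 3.14, 3.14].

## Interface

Orientations are given as a rotation vector (axis times angle).
In Python, from workcell import bot gives the robot as it stands.
- The arm moves only by the tool drive_tool, never from a script. Its argument "increments" is a list of rows, each an object with "delta_pos": the shift along the tool's x, y, z in mm, a list of three; "turn": the turn about the tool's z in rad; "jaw": the opening, from -1 (shut) to 1 (fully open). A call has 1 to 8 rows; each row shifts and turns the commanded pose from where the row before left it, along the tool's axes as they then stand; what a row does not reach is not made up. A row lasts 1/12 s, in which the tool goes at most 41.7 mm and 7.16 degrees, less where a joint would pass 70% of its speed; a pose out of reach is approached as far as the arm can. A call is refused whole if a number of a shift passes 41.7 or a number of a turn 0.125, either way. A call with a gripper value outside its range is refused whole. The fingers move at their own pace and stop on an object; "grip_force" is the grip in N (left out, the last holds). Time passes only in rows, so rows that do not move let the fingers close. It gives the time, the measured TCP pose, the force, the opening and the grip force at its end, in the units of the state.
- bot.read_state(): the state, without advancing time (a new reading comes with each control period).
- bot.read_camera(name): name is "side" or "top"; returns a dict with "pixels" (400x640x3 uint8, red, green, blue), "fovy" (degrees; the focal length in pixels is half the picture's height over the tangent of half this angle, whatever the lens; pixels are square), "cx", "cy" (the principal point, pixels), "camera_from_world" (4x4, takes a point from world to camera coordinates). Camera axes: x right, y down, z forward; pixel columns grow to the right and rows downward; lengths in m; the calibration is good to about 2 mm. A picture is of the moment at which its call begins. There is no depth.
- bot.finish_job(): hands the job in; it is judged then, once.
The state is a dict: "time": time; "q": joint angles; "joint_vel": joint speeds; "joint_torque": joint torques, N m; "tool_pos": TCP position; "tcp_rot": TCP orientation; "wrist_force": force on the tool from outside, world axes, zero at the start; "torque": the same for the moment, N m; "width": opening from 0.0 (shut) to 1.0 (fully open); "grip_force": force on a finger pad.
Only numpy, scipy, OpenCV 4.12 (cv2) and the standard library are available. Lean on these libraries where they do the work, as an engineer would, in place of code of your own. Each camera call takes 0.05 s, during which the arm holds its last target. There are 200 camera calls.

## Working session

There is one attempt and no reset: what is moved stays moved. The work goes in short steps, Python scripts to look and compute and a tool call to move; the robot and the scene stay as the last step left them, time stands still between calls to the robot, and variables do not carry over. Pictures are saved under pics/ and viewed, at most 10 in all, crops included, and the job is handed in when it is done.

Besides the shell and the picture viewer there is one more tool, called after "Call:" as name([rows], argument=value, ...), one row to a line, values as JSON. drive_tool: Moves the arm, as the interface text tells. Its arguments: {"type":"object","properties":{"increments":{"type":"array"},"grip_force":{"type":"number"}},"required":["increments"]}

```bash
mkdir -p pics; ls
python3 - <<'E'
from workcell import bot
import cv2,numpy as np
np.set_printoptions(precision=4,suppress=True)
for n in("side","top"):
    c=bot.read_camera(n); cv2.imwrite(f"pics/{n}0.png",c["pixels"][:,:,::-1])
    print(n,c["fovy"],c["cx"],c["cy"],"\n",c["camera_from_world"], [k for k in c])
s=bot.read_state(); print(s)
E
```

```text
pics
side 49.82112464417655 319.6721342158171 201.70665839321623 
 [[ 0.9656 -0.2599  0.0099 -0.5201]
 [-0.1533 -0.5994 -0.7857  0.1771]
 [ 0.2101  0.7571 -0.6186  1.0001]
 [ 0.      0.      0.      1.    ]] ['pixels', 'fovy', 'cx', 'cy', 'camera_from_world']
top 54.053620397178136 317.47301712976014 196.95388118108977 
 [[-0.019  -0.9997  0.0165  0.0298]
 [-0.994   0.0171 -0.1076  0.5469]
 [ 0.1073 -0.0185 -0.9941  1.0124]
 [ 0.      0.      0.      1.    ]] ['pixels', 'fovy', 'cx', 'cy', 'camera_from_world']
{'time': 0.1, 'q': array([ 1.1661,  0.2646,  1.6052, -0.    ,  1.2737, -0.0369]), 'joint_vel': array([ 0.0013, -0.0018, -0.0023, -0.0005,  0.0032,  0.0004]), 'joint_torque': array([  0.0001, -51.6707, -36.8592,  -0.0001,   0.0063,   0.    ]), 'tool_pos': array([0.2426, 0.6296, 0.4035]), 'tcp_rot': array([-0.5744, -3.0882,  0.003 ]), 'wrist_force': array([-0.0208,  0.4018, -0.3859]), 'torque': array([ 0.0358, -0.0341,  0.0013]), 'grip_force': 0.0, 'width': 0.9992413056893752}
```

View pics/side0.png

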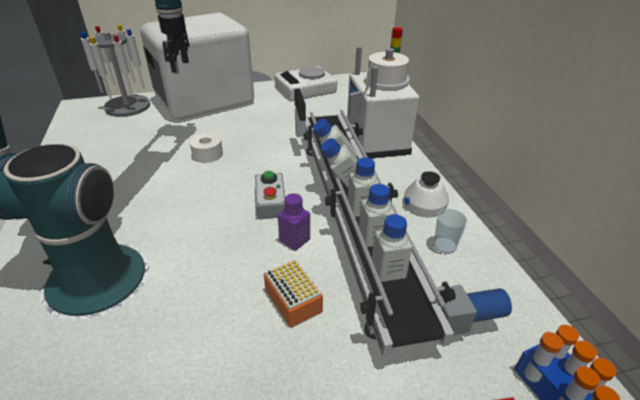

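View pics/top0.png

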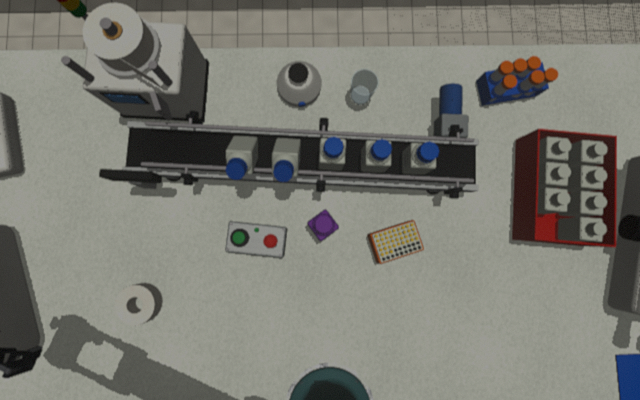

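Side view: the caps of the tipped bottles are at about (323,128) and (331,148), and the standing caps are at (366,165), (379,192) and (396,226). Top view: the tipped caps are at (237,169) and (284,171), and the standing caps are at (333,147), (381,149) and (427,152). Things that could be mistaken for them are the purple bottle at (322,225) and the white bottles in the red crate at (575,190). The green button is at (239,237), the red stop at (270,241) and the tip box at (396,242). I choose the two blue-capped bottles that lean over the front rail, and I'll check them in a close crop.

Run:
```python
import cv2
a=cv2.imread("pics/top0.png")[110:260,210:460]; cv2.imwrite("pics/topc.png",cv2.resize(a,None,fx=3.2,fy=3.2,interpolation=cv2.INTER_CUBIC))
a=cv2.imread("pics/side0.png")[100:290,290:430]; cv2.imwrite("pics/sidec.png",cv2.resize(a,None,fx=3.15,fy=3.15,interpolation=cv2.INTER_CUBIC))
```

```text
(no output)
```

View pics/topc.png

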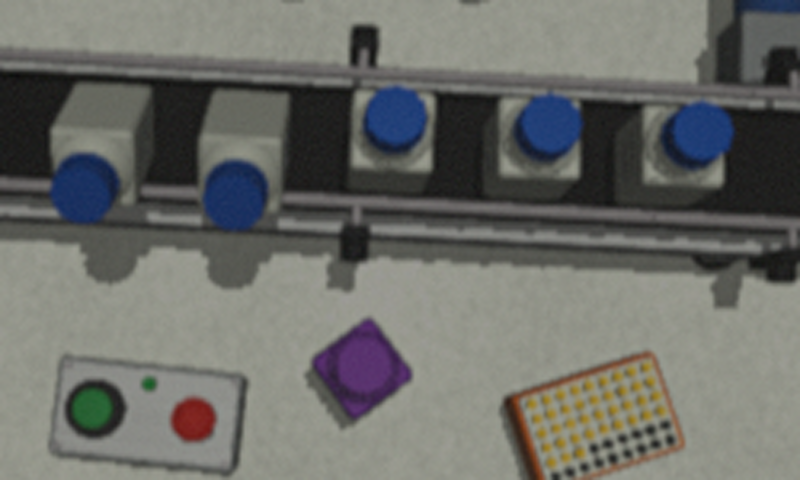

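View pics/sidec.png

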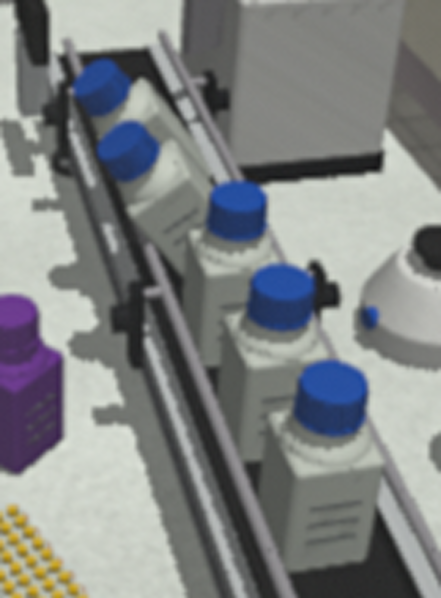

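The crop confirms it. In the enlarged top crop, two white bottles with blue caps lean over the front rail (cap tops at about (84,188) and (235,195)). Three more stand upright, and the purple bottle is on the bench. The green button is at the far left end of the station.

```bash
cat > h.py <<'E'
import numpy as np
from scipy.spatial.transform import Rotation as R
np.set_printoptions(precision=4,suppress=True)
from workcell import bot
def ray(c,uv):
    f=200/np.tan(np.radians(c["fovy"]/2)); T=c["camera_from_world"]
    d=T[:3,:3].T@np.array([(uv[0]-c["cx"])/f,(uv[1]-c["cy"])/f,1]); return -T[:3,:3].T@T[:3,3],d
def at_z(c,uv,z):
    o,d=ray(c,uv); return o+d*(z-o[2])/d[2]
def proj(c,p):
    f=200/np.tan(np.radians(c["fovy"]/2)); T=c["camera_from_world"]; q=T[:3,:3]@p+T[:3,3]
    return np.array([c["cx"]+f*q[0]/q[2],c["cy"]+f*q[1]/q[2]])
def tri(c1,u1,c2,u2):
    (o,d),(p,e)=ray(c1,u1),ray(c2,u2); d/=np.linalg.norm(d);e/=np.linalg.norm(e)
    s=np.linalg.lstsq(np.c_[d,-e],p-o,rcond=None)[0]; a,b=o+s[0]*d,p+s[1]*e
    return (a+b)/2,np.linalg.norm(a-b)
def to_tool(goal,yaw):
    "mm along tool axes to a TCP goal, and turn to bring tool y along conveyor y"
    s=bot.read_state(); M=R.from_rotvec(s["tcp_rot"]).as_matrix()
    y=np.array([-np.sin(yaw),np.cos(yaw),0]); t=M.T@y
    if t[1]<0:t=-t
    return M.T@(np.array(goal)-s["tool_pos"])*1000, np.arctan2(-t[0],t[1])
E
python3 - <<'E'
from h import *
ct,cs=bot.read_camera("top"),bot.read_camera("side")
tc=lambda u,v:(210-.35+u/3.2,110-.35+v/3.2)
sc=lambda u,v:(290-.35+u/3.15,100-.35+v/3.15)
S=np.array([at_z(ct,tc(*p),.228) for p in[(394,116),(549,126),(699,132)]]);print(S)
S2=np.array([at_z(cs,sc(*p),.228) for p in[(238,194),(282,281),(333,381)]]);print("side",S2)
yaw=np.arctan2(-(S[0]-S[2])[0],(S[0]-S[2])[1]);print("yaw",yaw)
# rails, z=.13: points on front & rear rail axes in the crop
for p in[(20,184),(760,219),(20,64),(750,97)]:print("rail",at_z(ct,tc(*p),.13))
for p in[(84,190),(234,197)]:print("tipped captop z.219",at_z(ct,tc(*p),.219))
for p in[(98,82),(123,143)]:print("side tipped captop",at_z(cs,sc(*p),.219))
print(tri(ct,tc(93,408),cs,(269,176)),"green")
print(at_z(ct,tc(93,408),.06),at_z(ct,tc(193,419),.075))
E
```

```text
[[ 0.6372 -0.0119  0.228 ]
 [ 0.6286 -0.1175  0.228 ]
 [ 0.6229 -0.2201  0.228 ]]
side [[ 0.6405 -0.013   0.228 ]
 [ 0.6328 -0.1204  0.228 ]
 [ 0.6256 -0.2236  0.228 ]]
yaw -0.06846473246770196
rail [0.6128 0.2649 0.13  ]
rail [ 0.577  -0.2935  0.13  ]
rail [0.7054 0.2657 0.13  ]
rail [ 0.6715 -0.291   0.13  ]
tipped captop z.219 [0.5911 0.2    0.219 ]
tipped captop z.219 [0.5847 0.098  0.219 ]
side tipped captop [0.5908 0.1911 0.219 ]
side tipped captop [0.5838 0.0909 0.219 ]
(array([0.4466, 0.2219, 0.0618]), np.float64(0.003819267321305218)) green
[0.4447 0.2225 0.06  ] [0.4346 0.1418 0.075 ]
```

```bash
cat >> h.py <<'E'
import cv2
from scipy.optimize import least_squares
def blobs(c):
    h=cv2.cvtColor(c["pixels"],cv2.COLOR_RGB2HSV); m=cv2.inRange(h,(105,130,50),(122,255,255))
    n,_,st,ce=cv2.connectedComponentsWithStats(m); return [(ce[i],st[i]) for i in range(1,n) if st[i,4]>80]
def cap_pts(x,y,yaw,tilt):
    "x,y = cap centre (h=125); z from lean (front edge on belt)"
    z=.09+.03*np.sin(tilt)+.125*np.cos(tilt)
    a=np.linspace(0,2*np.pi,24); P=np.array([[.021*np.cos(t),.021*np.sin(t),h] for t in a for h in(-.013,.013)])
    return P@(R.from_euler("z",yaw)*R.from_euler("y",-tilt)).as_matrix().T+[x,y,z]
def cen(c,P):
    m=cv2.moments(cv2.convexHull(np.float32([proj(c,p) for p in P]))); return np.array([m["m10"],m["m01"]])/m["m00"]
def fit(cams,obs,x0,yaw,tilt):
    r=least_squares(lambda v:np.r_[tuple(cen(c,cap_pts(v[0],v[1],yaw,tilt))-o for c,o in zip(cams,obs))],x0,diff_step=1e-4)
    return r.x,r.fun
E
python3 - <<'E'
from h import *
ct,cs=bot.read_camera("top"),bot.read_camera("side")
B=blobs(ct),blobs(cs)
def near(b,p): return min(b,key=lambda q:np.hypot(*(q[0]-p)))
for pt,ps,x0,tl in[((237,168),(323,128),(.59,.2),36),((284,170),(331,148),(.58,.1),36),((333,147),(366,166),(.64,-.01),0),((381,149),(379,194),(.63,-.12),0),((427,152),(396,227),(.62,-.22),0)]:
    a,b=near(B[0],pt),near(B[1],ps)
    print(a[0],a[1][4],b[0],b[1][4],fit((ct,cs),(a[0],b[0]),x0,-.064,np.radians(tl)))
g=at_z(ct,(239,237),.06)
E
```

```text
[235.8387 168.563 ] 341 [321.9401 126.7972] 217 (array([0.5953, 0.2018]), array([ 0.0181, -0.5258, -0.6159,  0.2782]))
[283.0367 170.792 ] 327 [330.1646 147.3704] 243 (array([0.5884, 0.0975]), array([ 0.2396, -0.3889, -0.4832, -0.2817]))
[333.1761 146.4754] 284 [365.035  166.4091] 286 (array([ 0.6396, -0.0139]), array([ 0.1934, -0.431 , -0.4744, -0.0922]))
[381.4549 148.8993] 288 [379.0028 193.9316] 351 (array([ 0.6326, -0.1206]), array([ 0.163 , -0.4491, -0.4424, -0.0006]))
[428.6733 150.9733] 300 [394.6753 226.0682] 425 (array([ 0.6254, -0.2247]), array([-0.1226,  0.0265,  0.0432,  0.1387]))
```

Run:
```python
from h import *
print(to_tool([.5945,.202,.45],-.066))
```

```text
(array([-482.0892, -272.6674,  -45.5767]), np.float64(-0.301799729062633))
```

Call:
drive_tool([
  {"delta_pos": [0, 0, -15], "turn": -0.08, "jaw": 0.7},
  {"delta_pos": [0, 0, -20], "turn": -0.08, "jaw": 0.7},
  {"delta_pos": [0, 0, -12], "turn": -0.08, "jaw": 0.7},
  {"delta_pos": [0, 0, 0], "turn": -0.062, "jaw": 0.7},
  {"delta_pos": [0, 0, 0], "turn": 0, "jaw": 0.7},
], grip_force=25)

```text
time: 0.72
tool_pos: [0.2428, 0.6301, 0.4533]
tcp_rot: [0.101, 3.139, 0.004]
wrist_force: [0.2, 0.2, 0.5]
width: 0.854
grip_force: 0.0
```

Run:
```python
from h import *
print(to_tool([.5945,.202,.45],-.066))
```

```text
(array([-378.4825, -404.6267,    2.6087]), np.float64(0.0016771677398030032))
```

Call:
drive_tool([
  {"delta_pos": [-18, -19, 0], "turn": 0, "jaw": 0.7},
  {"delta_pos": [-26, -28, 0], "turn": 0, "jaw": 0.7},
  {"delta_pos": [-26, -28, 0], "turn": 0, "jaw": 0.7},
  {"delta_pos": [-26, -28, 0], "turn": 0, "jaw": 0.7},
  {"delta_pos": [-26, -28, 0], "turn": 0, "jaw": 0.7},
  {"delta_pos": [-26, -28, 0], "turn": 0, "jaw": 0.7},
  {"delta_pos": [-26, -28, 0], "turn": 0, "jaw": 0.7},
  {"delta_pos": [-26, -28, 0], "turn": 0, "jaw": 0.7},
])

```text
time: 1.38
tool_pos: [0.4287, 0.4004, 0.4509]
tcp_rot: [-0.106, -3.139, 0.001]
wrist_force: [0.5, 1.0, -0.0]
width: 0.849
grip_force: 0.0
```

Call:
drive_tool([
  {"delta_pos": [-26, -28, 0], "turn": 0, "jaw": 0.7},
  {"delta_pos": [-26, -28, 0], "turn": 0, "jaw": 0.7},
  {"delta_pos": [-26, -28, 0], "turn": 0, "jaw": 0.7},
  {"delta_pos": [-26, -28, 0], "turn": 0, "jaw": 0.7},
  {"delta_pos": [-26, -28, 0], "turn": 0, "jaw": 0.7},
  {"delta_pos": [-20, -22, 0], "turn": 0, "jaw": 0.7},
  {"delta_pos": [-10, -10, 0], "turn": 0, "jaw": 0.7},
  {"delta_pos": [0, 0, 0], "turn": 0, "jaw": 0.7},
])

```text
time: 2.05
tool_pos: [0.578, 0.2175, 0.4507]
tcp_rot: [-0.112, -3.139, 0.002]
wrist_force: [-0.9, -0.5, -0.4]
width: 0.851
grip_force: 0.0
```

Run:
```python
from h import *
print(to_tool([.5945,.202,.363],-.066))
```

```text
(array([-17.6031, -14.1679,  87.6733]), np.float64(-0.005052097059722257))
```

Call:
drive_tool([
  {"delta_pos": [-10, -8, 0], "turn": -0.005, "jaw": 0.7},
  {"delta_pos": [-7.5, -6, 8], "turn": 0, "jaw": 0.7},
  {"delta_pos": [0, 0, 20], "turn": 0, "jaw": 0.7},
  {"delta_pos": [0, 0, 20], "turn": 0, "jaw": 0.7},
  {"delta_pos": [0, 0, 20], "turn": 0, "jaw": 0.7},
  {"delta_pos": [0, 0, 14], "turn": 0, "jaw": 0.7},
  {"delta_pos": [0, 0, 5], "turn": 0, "jaw": 0.7},
  {"delta_pos": [0, 0, 0], "turn": 0, "jaw": 0.7},
])

```text
time: 2.72
tool_pos: [0.5923, 0.2053, 0.3624]
tcp_rot: [-0.094, -3.136, 0.002]
wrist_force: [0.2, 0.1, -0.3]
width: 0.851
grip_force: 0.0
```

Run:
```python
from h import *
print(to_tool([.5945,.202,.363],-.066))
a=bot.read_camera("side")["pixels"][60:210,260:440,::-1];b=bot.read_camera("top")["pixels"][90:240,170:350,::-1]
cv2.imwrite("pics/g1.png",cv2.resize(np.hstack([a,b]),None,fx=2.2,fy=2.2,interpolation=cv2.INTER_CUBIC))
```

```text
(array([-2.4356, -3.1749, -0.6488]), np.float64(0.006090601860486755))
```

View pics/g1.png

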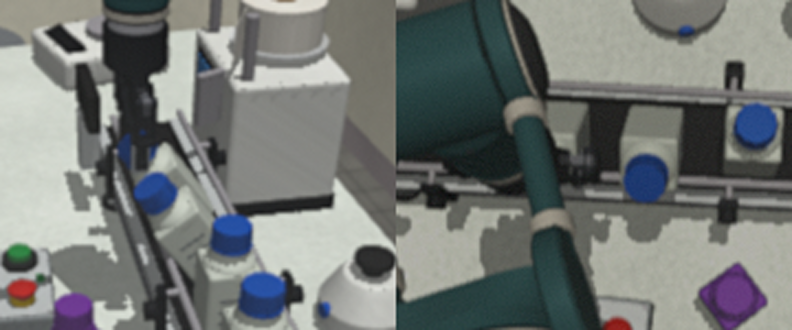

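The left half shows bottle A's cap between the fingers at about (140,145) and B untouched beside it. I'll correct the offset and close.

Call:
drive_tool([
  {"delta_pos": [-2, -3, 0], "turn": 0.006, "jaw": 0.5},
  {"delta_pos": [0, 0, 0], "turn": 0, "jaw": 0.25},
  {"delta_pos": [0, 0, 0], "turn": 0, "jaw": 0.1},
  {"delta_pos": [0, 0, 0], "turn": 0, "jaw": 0.0},
  {"delta_pos": [0, 0, 0], "turn": 0, "jaw": -0.1},
  {"delta_pos": [0, 0, 0], "turn": 0, "jaw": -0.3},
  {"delta_pos": [0, 0, 0], "turn": 0, "jaw": -1},
  {"delta_pos": [0, 0, 0], "turn": 0, "jaw": -1},
], grip_force=22)

```text
time: 3.48
tool_pos: [0.5951, 0.2019, 0.3657]
tcp_rot: [0.105, 3.138, 0.001]
wrist_force: [-0.6, 0.4, 5.2]
width: 0.483
grip_force: 22.4
```

Call:
drive_tool([
  {"delta_pos": [-6.3, 0, -2.5], "turn": 0, "jaw": -1},
  {"delta_pos": [-6.4, 0, -2.0], "turn": 0, "jaw": -1},
  {"delta_pos": [-6.5, 0, -1.7], "turn": 0, "jaw": -1},
  {"delta_pos": [-6.6, 0, -1.4], "turn": 0, "jaw": -1},
  {"delta_pos": [0, 0, 0], "turn": 0, "jaw": -1},
])

```text
time: 3.9
tool_pos: [0.6214, 0.2002, 0.373]
tcp_rot: [0.105, 3.14, 0.001]
wrist_force: [-2.4, 0.2, 6.3]
width: 0.483
grip_force: 22.7
```

Run:
```python
from h import *
s=bot.read_state();print(s["tool_pos"],s["wrist_force"],s["torque"])
a=bot.read_camera("side")["pixels"][60:210,260:440,::-1]
cv2.imwrite("pics/g2.png",cv2.resize(a,None,fx=4,fy=4,interpolation=cv2.INTER_CUBIC)[:600])
```

```text
[0.6214 0.2002 0.373 ] [-2.3554  0.1636  6.3435] [0.1204 0.5192 0.0324]
```

View pics/g2.png

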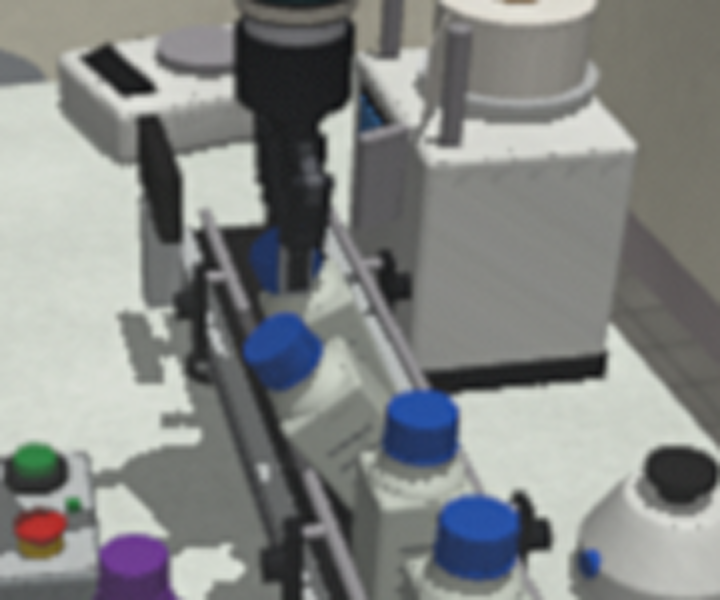

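The bottle is following: cap at about (275,260), still tilted, with light contact forces. I'll continue the arc.

Call:
drive_tool([
  {"delta_pos": [-6.6, 0, -1.2], "turn": 0, "jaw": -1},
  {"delta_pos": [-6.7, 0, -1.0], "turn": 0, "jaw": -1},
  {"delta_pos": [-6.7, 0, -0.5], "turn": 0, "jaw": -1},
  {"delta_pos": [-6.7, 0, 0], "turn": 0, "jaw": -1},
  {"delta_pos": [0, 0, 0], "turn": 0, "jaw": -1},
])

```text
time: 4.37
tool_pos: [0.6485, 0.1982, 0.3751]
tcp_rot: [0.106, 3.138, 0.001]
wrist_force: [-0.1, 1.2, 4.9]
width: 0.485
grip_force: 22.8
```

Call:
drive_tool([
  {"delta_pos": [-6.7, 0, 0.4], "turn": 0, "jaw": -1},
  {"delta_pos": [-6.7, 0, 0.6], "turn": 0, "jaw": -1},
  {"delta_pos": [0, 0, 0], "turn": 0, "jaw": -1},
])

```text
time: 4.62
tool_pos: [0.6618, 0.1974, 0.3741]
tcp_rot: [0.105, 3.138, 0.001]
wrist_force: [-0.1, 1.0, 5.1]
width: 0.483
grip_force: 23.0
```

Run:
```python
from h import *
s=bot.read_state();print(s["tool_pos"],s["wrist_force"],s["torque"])
a=bot.read_camera("side")["pixels"][80:190,290:410,::-1]
cv2.imwrite("pics/g3.png",cv2.resize(a,None,fx=5,fy=5,interpolation=cv2.INTER_CUBIC)[:600])
```

```text
[0.6618 0.1974 0.3741] [-0.116   0.9861  5.0619] [ 0.2614  0.167  -0.0421]
```

View pics/g3.png

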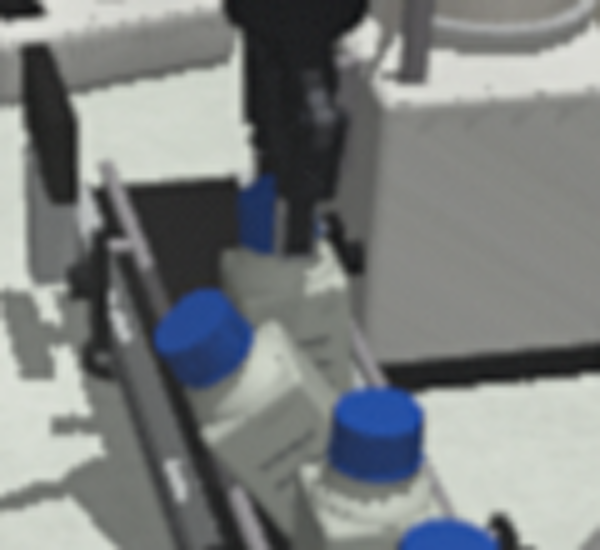

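Bottle A looks nearly upright (cap at about (260,215), body edges almost vertical). I'll move a little further and seat it.

Call:
drive_tool([
  {"delta_pos": [-3, 0, 0.5], "turn": 0, "jaw": -1},
  {"delta_pos": [-2, 0, 1.0], "turn": 0, "jaw": -1},
  {"delta_pos": [0, 0, 0.5], "turn": 0, "jaw": -1},
  {"delta_pos": [0, 0, 0], "turn": 0, "jaw": -1},
])

```text
time: 5.0
tool_pos: [0.6662, 0.1971, 0.3734]
tcp_rot: [0.105, 3.137, 0.001]
wrist_force: [0.6, -0.1, 7.4]
width: 0.487
grip_force: 23.2
```

Run:
```python
from h import *
s=bot.read_state();print(s["tool_pos"],s["wrist_force"],s["torque"])
```

```text
[0.6662 0.1971 0.3734] [ 0.5611 -0.0546  7.4321] [ 0.0935  0.1722 -0.0118]
```

Call:
drive_tool([
  {"delta_pos": [0, 0, -4], "turn": 0, "jaw": -1},
  {"delta_pos": [0, 0, -4], "turn": 0, "jaw": -1},
  {"delta_pos": [4, 0, 0], "turn": 0, "jaw": -1},
  {"delta_pos": [5, 0, 0], "turn": 0, "jaw": -1},
  {"delta_pos": [3.5, 0, 0], "turn": 0, "jaw": -1},
  {"delta_pos": [0, 0, 0], "turn": 0, "jaw": -1},
])

```text
time: 5.5
tool_pos: [0.6519, 0.198, 0.3789]
tcp_rot: [-0.104, -3.137, 0.001]
wrist_force: [-0.4, -0.1, -2.8]
width: 0.485
grip_force: 22.7
```

Run:
```python
from h import *
s=bot.read_state();print(s["tool_pos"],s["wrist_force"],s["torque"])
a=bot.read_camera("side")["pixels"][80:190,290:410,::-1]
cv2.imwrite("pics/g4.png",cv2.resize(a,None,fx=5,fy=5,interpolation=cv2.INTER_CUBIC)[:600])
```

```text
[0.6519 0.198  0.3789] [-0.4135 -0.125  -2.7949] [-0.0309 -0.0089 -0.0092]
```

View pics/g4.png

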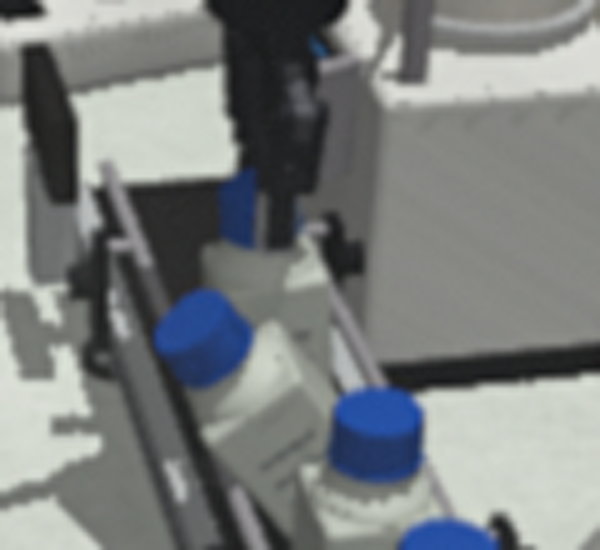

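A is lifted clear of the belt and hangs upright (cap at about (240,205)). I'll lower it until it seats.

Call:
drive_tool([
  {"delta_pos": [-1.5, 0, 2], "turn": 0, "jaw": -1},
  {"delta_pos": [0, 0, 1.5], "turn": 0, "jaw": -1},
  {"delta_pos": [0, 0, 1], "turn": 0, "jaw": -1},
  {"delta_pos": [0, 0, 1], "turn": 0, "jaw": -1},
  {"delta_pos": [0, 0, 0], "turn": 0, "jaw": -1},
])

```text
time: 5.97
tool_pos: [0.6547, 0.1978, 0.374]
tcp_rot: [-0.105, -3.139, 0.0]
wrist_force: [-0.5, -0.8, -3.0]
width: 0.484
grip_force: 22.7
```

Call:
drive_tool([
  {"delta_pos": [0, 0, 1], "turn": 0, "jaw": -1},
  {"delta_pos": [0, 0, 1], "turn": 0, "jaw": -1},
  {"delta_pos": [0, 0, 0], "turn": 0, "jaw": -1},
])

```text
time: 6.22
tool_pos: [0.655, 0.1978, 0.3737]
tcp_rot: [0.105, 3.138, 0.0]
wrist_force: [0.1, -0.1, 1.6]
width: 0.483
grip_force: 23.0
```

Call:
drive_tool([
  {"delta_pos": [0, 0, 1], "turn": 0, "jaw": -1},
  {"delta_pos": [0, 0, 1], "turn": 0, "jaw": -1},
  {"delta_pos": [0, 0, 1], "turn": 0, "jaw": -1},
  {"delta_pos": [0, 0, 0], "turn": 0, "jaw": -1},
])

```text
time: 6.55
tool_pos: [0.6558, 0.1978, 0.3734]
tcp_rot: [0.105, 3.133, 0.002]
wrist_force: [-0.7, -0.9, 9.3]
width: 0.485
grip_force: 23.6
```

Run:
```python
from h import *
s=bot.read_state();print(s["tool_pos"],s["wrist_force"],s["torque"])
a=bot.read_camera("side")["pixels"][80:190,290:410,::-1]
cv2.imwrite("pics/g5.png",cv2.resize(a,None,fx=5,fy=5,interpolation=cv2.INTER_CUBIC)[:600])
```

```text
[0.6558 0.1978 0.3734] [-0.7311 -0.9026  9.331 ] [-0.3481  0.1695  0.0122]
```

View pics/g5.png

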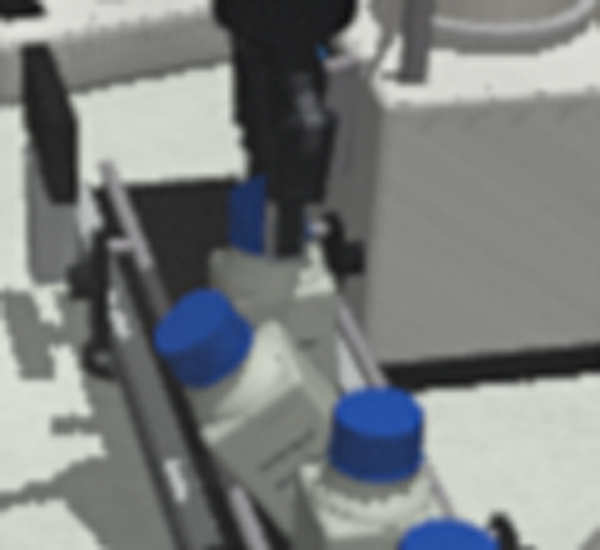

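The cap's left edge (from (237,180) to (230,245)) is parallel to that of a standing bottle, and the contact moment works out to a centred load, so A is flat on the belt. I'll take the pressure off and let go.

Call:
drive_tool([
  {"delta_pos": [0, 0, -2.5], "turn": 0, "jaw": -1},
  {"delta_pos": [0, 0, 0], "turn": 0, "jaw": 0.0},
  {"delta_pos": [0, 0, 0], "turn": 0, "jaw": 0.1},
  {"delta_pos": [0, 0, 0], "turn": 0, "jaw": 0.3},
  {"delta_pos": [0, 0, 0], "turn": 0, "jaw": 0.5},
  {"delta_pos": [0, 0, 0], "turn": 0, "jaw": 0.6},
  {"delta_pos": [0, 0, 0], "turn": 0, "jaw": 0.6},
])

```text
time: 7.18
tool_pos: [0.6546, 0.1979, 0.3716]
tcp_rot: [-0.105, -3.139, 0.0]
wrist_force: [-0.5, 0.1, -0.9]
width: 0.798
grip_force: 0.0
```

Call:
drive_tool([
  {"delta_pos": [0, 0, -8], "turn": 0, "jaw": 0.6},
  {"delta_pos": [0, 0, -15], "turn": 0, "jaw": 0.6},
  {"delta_pos": [0, 0, -25], "turn": 0, "jaw": 0.6},
  {"delta_pos": [0, 0, -25], "turn": 0, "jaw": 0.6},
  {"delta_pos": [0, 0, -15], "turn": 0, "jaw": 0.6},
  {"delta_pos": [0, 0, 0], "turn": 0, "jaw": 0.6},
])

```text
time: 7.68
tool_pos: [0.6555, 0.1981, 0.4662]
tcp_rot: [0.105, 3.131, 0.004]
wrist_force: [-0.0, -0.1, 0.3]
width: 0.8
grip_force: 0.0
```

Run:
```python
from h import *
cs,ct=bot.read_camera("side"),bot.read_camera("top")
print([(b[0],b[1][4]) for b in blobs(cs)])
print([(b[0],b[1][4]) for b in blobs(ct)])
bs=blobs(cs)
near=lambda p:min(bs,key=lambda q:np.hypot(*(q[0]-p)))[0]
for p,x0 in[((343,118),(.655,.198)),((366,166),(.64,-.01))]:print(near(p),fit((cs,),(near(p),),x0,-.066,0))
print(to_tool([.588,.0975,.363],-.066))
a=cs["pixels"][80:190,290:410,::-1]
cv2.imwrite("pics/g6.png",cv2.resize(a,None,fx=5,fy=5,interpolation=cv2.INTER_CUBIC)[:600])
```

```text
[(array([347.7087, 123.2039]), np.int32(206)), (array([330.0996, 146.9693]), np.int32(261)), (array([365.0636, 166.3852]), np.int32(283)), (array([379.0028, 193.9316]), np.int32(351)), (array([394.7005, 226.066 ]), np.int32(424)), (array([490.8701, 303.536 ]), np.int32(916)), (array([546.83  , 376.3861]), np.int32(1471))]
[(array([502.9415,  88.3404]), np.int32(376)), (array([452.549 ,  98.9271]), np.int32(439)), (array([333.0563, 146.5599]), np.int32(284)), (array([381.4456, 148.8491]), np.int32(285)), (array([428.598 , 151.0399]), np.int32(301)), (array([283.064 , 170.7988]), np.int32(328)), (array([628.6209, 376.3033]), np.int32(976))]
[347.7087 123.2039] (array([0.6665, 0.1944]), array([0., 0.]))
[365.0636 166.3852] (array([ 0.6406, -0.0145]), array([0., 0.]))
(array([  60.0601, -104.626 ,   97.8312]), np.float64(-0.0007978199596914209))
```

View pics/g6.png

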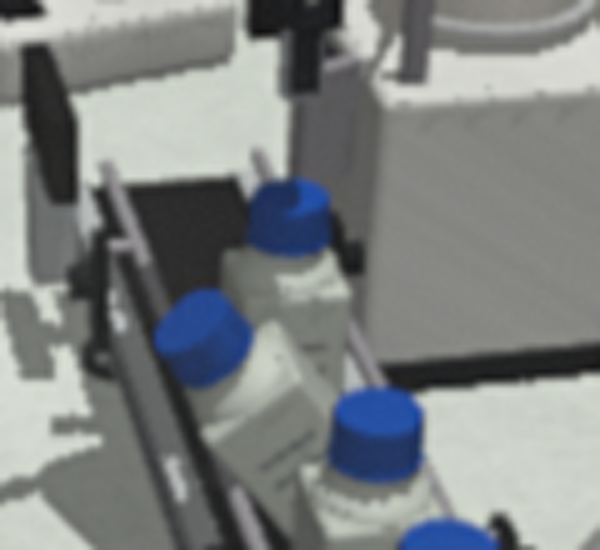

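A is standing and let go, but its cap at about (291,217) fits x ≈ 0.666, about 12 mm behind the row line. I'll regrip it centrally, shift it forward and set it down again.

Call:
drive_tool([
  {"delta_pos": [-10, 0, 10], "turn": 0, "jaw": 0.6},
  {"delta_pos": [0, 0, 25], "turn": 0, "jaw": 0.6},
  {"delta_pos": [0, 0, 25], "turn": 0, "jaw": 0.6},
  {"delta_pos": [0, 0, 20], "turn": 0, "jaw": 0.6},
  {"delta_pos": [0, 0, 12], "turn": 0, "jaw": 0.6},
  {"delta_pos": [0, 0, 2], "turn": 0, "jaw": 0.5},
  {"delta_pos": [0, 0, 0], "turn": 0, "jaw": 0.2},
  {"delta_pos": [0, 0, 0], "turn": 0, "jaw": 0.05},
])

```text
time: 8.45
tool_pos: [0.6651, 0.1972, 0.3662]
tcp_rot: [0.105, 3.139, 0.0]
wrist_force: [-0.0, 0.2, 0.6]
width: 0.527
grip_force: 0.0
```

Call:
drive_tool([
  {"delta_pos": [0, 0, 0], "turn": 0, "jaw": -0.02},
  {"delta_pos": [0, 0, 0], "turn": 0, "jaw": -0.05},
  {"delta_pos": [0, 0, 0], "turn": 0, "jaw": -0.2},
  {"delta_pos": [0, 0, 0], "turn": 0, "jaw": -1},
  {"delta_pos": [0, 0, 0], "turn": 0, "jaw": -1},
], grip_force=30)

```text
time: 8.87
tool_pos: [0.665, 0.1973, 0.3673]
tcp_rot: [0.105, 3.138, 0.001]
wrist_force: [0.3, 0.1, 1.6]
width: 0.484
grip_force: 31.0
```

Lift 3 mm, shift 11.5 mm forward, lower.

Call:
drive_tool([
  {"delta_pos": [0, 0, -3], "turn": 0, "jaw": -1},
  {"delta_pos": [0, 0, -1.5], "turn": 0, "jaw": -1},
  {"delta_pos": [3, 0, 0], "turn": 0, "jaw": -1},
  {"delta_pos": [4, 0, 0], "turn": 0, "jaw": -1},
  {"delta_pos": [3, 0, 0], "turn": 0, "jaw": -1},
  {"delta_pos": [1.5, 0, 0], "turn": 0, "jaw": -1},
  {"delta_pos": [0, 0, 1], "turn": 0, "jaw": -1},
  {"delta_pos": [0, 0, 0], "turn": 0, "jaw": -1},
])

```text
time: 9.53
tool_pos: [0.6529, 0.198, 0.3691]
tcp_rot: [-0.105, -3.139, 0.0]
wrist_force: [0.4, -0.5, -3.8]
width: 0.486
grip_force: 30.8
```

Call:
drive_tool([
  {"delta_pos": [0, 0, 1], "turn": 0, "jaw": -1},
  {"delta_pos": [0, 0, 1], "turn": 0, "jaw": -1},
  {"delta_pos": [0, 0, 1], "turn": 0, "jaw": -1},
  {"delta_pos": [0, 0, 0], "turn": 0, "jaw": -1},
])

```text
time: 9.87
tool_pos: [0.6534, 0.1979, 0.3673]
tcp_rot: [0.105, 3.139, 0.0]
wrist_force: [-1.0, -0.2, 1.3]
width: 0.485
grip_force: 31.1
```

Seated at the original height. Release and rise.

Call:
drive_tool([
  {"delta_pos": [0, 0, 0.5], "turn": 0, "jaw": -1},
  {"delta_pos": [0, 0, 0], "turn": 0, "jaw": 0.0},
  {"delta_pos": [0, 0, 0], "turn": 0, "jaw": 0.1},
  {"delta_pos": [0, 0, 0], "turn": 0, "jaw": 0.3},
  {"delta_pos": [0, 0, 0], "turn": 0, "jaw": 0.5},
  {"delta_pos": [0, 0, 0], "turn": 0, "jaw": 0.6},
])

```text
time: 10.37
tool_pos: [0.6532, 0.198, 0.3658]
tcp_rot: [-0.105, -3.14, -0.0]
wrist_force: [0.2, 0.6, -1.3]
width: 0.797
grip_force: 0.0
```

Call:
drive_tool([
  {"delta_pos": [0, 0, -8], "turn": 0, "jaw": 0.6},
  {"delta_pos": [0, 0, -20], "turn": 0, "jaw": 0.6},
  {"delta_pos": [0, 0, -30], "turn": 0, "jaw": 0.6},
  {"delta_pos": [0, 0, -25], "turn": 0, "jaw": 0.6},
  {"delta_pos": [0, 0, -10], "turn": 0, "jaw": 0.6},
  {"delta_pos": [0, 0, 0], "turn": 0, "jaw": 0.6},
])

```text
time: 10.87
tool_pos: [0.6539, 0.1981, 0.4639]
tcp_rot: [0.105, 3.132, 0.004]
wrist_force: [0.5, -0.1, 0.6]
width: 0.803
grip_force: 0.0
```

Run:
```python
from h import *
cs=bot.read_camera("side")
bs=blobs(cs)
near=lambda p:min(bs,key=lambda q:np.hypot(*(q[0]-p)))[0]
for p,x0 in[((343,118),(.655,.198)),((366,166),(.64,-.01))]:print(near(p),fit((cs,),(near(p),),x0,-.066,0))
print(to_tool([.588,.0975,.363],-.066))
```

```text
[342.9541 123.5663] (array([0.6535, 0.1955]), array([ 0., -0.]))
[365.0387 166.3592] (array([ 0.6406, -0.0144]), array([ 0., -0.]))
(array([  58.9095, -104.7755,   97.6608]), np.float64(-0.0007869740123181802))
```

A now fits (0.6535, 0.196) against a row line of x = 0.6537, so it's placed. I'll go to B.

Call:
drive_tool([
  {"delta_pos": [8, -15, 0], "turn": 0, "jaw": 0.6},
  {"delta_pos": [15, -27, 0], "turn": 0, "jaw": 0.6},
  {"delta_pos": [15, -27, 0], "turn": 0, "jaw": 0.6},
  {"delta_pos": [13, -22, 0], "turn": 0, "jaw": 0.6},
  {"delta_pos": [7, -12, 0], "turn": 0, "jaw": 0.6},
  {"delta_pos": [0, 0, 0], "turn": 0, "jaw": 0.6},
])

```text
time: 11.42
tool_pos: [0.5868, 0.0971, 0.457]
tcp_rot: [-0.108, -3.136, 0.002]
wrist_force: [-0.2, 0.5, 0.7]
width: 0.801
grip_force: 0.0
```

Run:
```python
from h import *
print(to_tool([.588,.0975,.363],-.066))
```

```text
(array([-1.4862,  0.6036, 94.0045]), np.float64(-0.0029911713387750596))
```

Call:
drive_tool([
  {"delta_pos": [-1, 0, 10], "turn": -0.002, "jaw": 0.6},
  {"delta_pos": [0, 0, 25], "turn": 0, "jaw": 0.6},
  {"delta_pos": [0, 0, 25], "turn": 0, "jaw": 0.6},
  {"delta_pos": [0, 0, 20], "turn": 0, "jaw": 0.6},
  {"delta_pos": [0, 0, 10], "turn": 0, "jaw": 0.6},
  {"delta_pos": [0, 0, 3], "turn": 0, "jaw": 0.6},
  {"delta_pos": [0, 0, 0], "turn": 0, "jaw": 0.6},
])

```text
time: 12.0
tool_pos: [0.5895, 0.0996, 0.3643]
tcp_rot: [-0.101, -3.137, 0.0]
wrist_force: [-0.8, -0.7, 0.3]
width: 0.801
grip_force: 0.0
```

Call:
drive_tool([
  {"delta_pos": [0, 0, 0], "turn": 0, "jaw": 0.25},
  {"delta_pos": [0, 0, 0], "turn": 0, "jaw": 0.1},
  {"delta_pos": [0, 0, 0], "turn": 0, "jaw": 0.0},
  {"delta_pos": [0, 0, 0], "turn": 0, "jaw": -0.05},
  {"delta_pos": [0, 0, 0], "turn": 0, "jaw": -0.2},
  {"delta_pos": [0, 0, -1], "turn": 0, "jaw": -1},
  {"delta_pos": [0, 0, 0], "turn": 0, "jaw": -1},
], grip_force=20)

```text
time: 12.58
tool_pos: [0.5897, 0.0989, 0.3677]
tcp_rot: [0.102, 3.138, 0.0]
wrist_force: [0.9, -1.0, 2.6]
width: 0.488
grip_force: 20.9
```

Call:
drive_tool([
  {"delta_pos": [-6.3, 0, -2.3], "turn": 0, "jaw": -1},
  {"delta_pos": [-6.4, 0, -2.0], "turn": 0, "jaw": -1},
  {"delta_pos": [-6.5, 0, -1.7], "turn": 0, "jaw": -1},
  {"delta_pos": [-6.6, 0, -1.4], "turn": 0, "jaw": -1},
  {"delta_pos": [-6.6, 0, -1.0], "turn": 0, "jaw": -1},
  {"delta_pos": [-6.7, 0, -0.7], "turn": 0, "jaw": -1},
  {"delta_pos": [0, 0, 0], "turn": 0, "jaw": -1},
])

```text
time: 13.17
tool_pos: [0.6301, 0.0962, 0.3767]
tcp_rot: [0.102, 3.138, -0.0]
wrist_force: [-1.4, -1.6, 5.7]
width: 0.486
grip_force: 21.3
```

Call:
drive_tool([
  {"delta_pos": [-6.7, 0, -0.4], "turn": 0, "jaw": -1},
  {"delta_pos": [-6.7, 0, 0], "turn": 0, "jaw": -1},
  {"delta_pos": [-6.7, 0, 0.4], "turn": 0, "jaw": -1},
  {"delta_pos": [-5, 0, 0.6], "turn": 0, "jaw": -1},
  {"delta_pos": [0, 0, 0], "turn": 0, "jaw": -1},
])

```text
time: 13.58
tool_pos: [0.6549, 0.0945, 0.376]
tcp_rot: [0.102, 3.137, -0.0]
wrist_force: [-0.7, -0.8, 6.0]
width: 0.487
grip_force: 21.4
```

```bash
cat >> h.py <<'E'
def left_edge(c,u0,v0):
    "tilt of the cap's left silhouette: blue pixel run near (u0,v0)"
    h=cv2.cvtColor(c["pixels"],cv2.COLOR_RGB2HSV); m=cv2.inRange(h,(105,130,50),(122,255,255))[v0-16:v0+17,u0-18:u0+19]
    r=[(v,np.flatnonzero(m[v])[0]) for v in range(len(m)) if m[v].sum()>255*2]
    r=np.array(r[3:-4]); return np.polyfit(r[:,0],r[:,1],1)[0],len(r),(u0-18+r[:,1].mean(),v0-16+r[:,0].mean())
E
python3 - <<'E'
from h import *
s=bot.read_state();print(s["tool_pos"],s["wrist_force"],s["torque"])
c=bot.read_camera("side")
for b in blobs(c)[:5]:
    if b[0][1]<240: print(b, left_edge(c,*np.int32(np.round(b[0]))))
E
```

```text
[0.6549 0.0945 0.376 ] [-0.7295 -0.841   5.9612] [-0.2244  0.2314 -0.0128]
(array([342.129 , 123.4194]), array([335, 116,  15,  15, 186], dtype=int32)) (np.float64(0.9658094681472821), 13, (np.float64(338.46153846153845), np.float64(126.46153846153845)))
(array([350.8922, 141.3627]), array([347, 133,   8,  17, 102], dtype=int32)) (np.float64(0.5971679687499999), 15, (np.float64(346.06666666666666), np.float64(137.4)))
(array([365.0035, 166.5176]), array([356, 158,  18,  18, 284], dtype=int32)) (np.float64(-0.08181818181818155), 11, (np.float64(356.8181818181818), np.float64(166.0)))
(array([379.02  , 193.9571]), array([369, 184,  21,  21, 350], dtype=int32)) (np.float64(-0.09890109890109865), 14, (np.float64(369.7857142857143), np.float64(193.5)))
(array([394.7346, 226.0758]), array([384, 215,  22,  23, 422], dtype=int32)) (np.float64(-0.06617647058823521), 16, (np.float64(384.9375), np.float64(225.5)))
```

Call:
drive_tool([
  {"delta_pos": [-3, 0, 0.4], "turn": 0, "jaw": -1},
  {"delta_pos": [-3, 0, 0.6], "turn": 0, "jaw": -1},
  {"delta_pos": [0, 0, 0.5], "turn": 0, "jaw": -1},
  {"delta_pos": [0, 0, 0], "turn": 0, "jaw": -1},
])

```text
time: 13.97
tool_pos: [0.6606, 0.0942, 0.3752]
tcp_rot: [0.102, 3.136, -0.0]
wrist_force: [-0.3, -0.6, 5.9]
width: 0.488
grip_force: 21.5
```

```bash
cat >> h.py <<'E'
def left_edge(c,p):
    h=cv2.cvtColor(c["pixels"],cv2.COLOR_RGB2HSV); m=cv2.inRange(h,(105,130,50),(122,255,255))
    n,L,st,ce=cv2.connectedComponentsWithStats(m); ok=[i for i in range(1,n) if st[i,4]>50]
    i=min(ok,key=lambda i:np.hypot(*(ce[i]-p))); m=L==i
    r=np.array([(v,np.flatnonzero(m[v])[0]) for v in np.flatnonzero(m.any(1))])[3:-4]
    return np.polyfit(r[:,0],r[:,1],1)[0],len(r),r[:,1].tolist(),ce[i]
E
python3 - <<'E'
from h import *
s=bot.read_state();print(s["tool_pos"],s["wrist_force"],s["torque"])
c=bot.read_camera("side")
for p in[(350,141),(365,166),(379,194),(342,123)]: print(left_edge(c,p))
# model: slope of left silhouette vs tilt for cap near (.662,.094)
for t in(0,3,6,10):
    P=cap_pts(.662,.094,-.066,np.radians(t)); q=np.array([proj(c,x) for x in P]); h=cv2.convexHull(np.float32(q))[:,0]
    lo=[h[(abs(h[:,1]-v)).argsort()[:6]] for v in(0,)]
    lt,lb=q[1::2],q[0::2]; i=lt[:,0].argmin(); print(t,(lb[i]-lt[i])[0]/(lb[i]-lt[i])[1], lt[i],lb[i])
E
```

```text
[0.6606 0.0942 0.3752] [-0.3295 -0.5759  5.8715] [-0.2747  0.2379 -0.0057]
(np.float64(-0.05454545454546263), 10, [351, 350, 350, 350, 350, 350, 350, 350, 350, 350], array([353.2178, 141.5248]))
(np.float64(-0.03636363636363563), 11, [357, 357, 357, 357, 357, 357, 357, 357, 357, 356, 357], array([365.    , 166.6007]))
(np.float64(-0.09890109890109519), 14, [371, 370, 370, 370, 370, 370, 370, 370, 370, 369, 369, 369, 369, 370], array([379.0028, 193.9316]))
(np.float64(0.05952380952378671), 8, [335, 335, 336, 336, 336, 336, 336, 335], array([342.8068, 123.2077]))
0 -0.061423906552110046 [350.3094 137.5062] [349.7526 146.5711]
3 -0.0031652748948003792 [350.061  137.4263] [350.0325 146.4324]
6 0.05602977157380999 [349.8273 137.4785] [350.327  146.3973]
10 0.13709898704228962 [349.54   137.7531] [350.7408 146.5121]
```

B measures upright: its cap edge slope of -0.055 matches the 0 degree model (-0.061), and its left edge at column 350 matches x ≈ 0.662. I'll release it, regrip centrally and shift it forward, as with A.

Call:
drive_tool([
  {"delta_pos": [-0.5, 0, -0.5], "turn": 0, "jaw": -1},
  {"delta_pos": [0, 0, 0], "turn": 0, "jaw": 0.0},
  {"delta_pos": [0, 0, 0], "turn": 0, "jaw": 0.1},
  {"delta_pos": [0, 0, 0], "turn": 0, "jaw": 0.2},
  {"delta_pos": [0, 0, 0], "turn": 0, "jaw": 0.3},
  {"delta_pos": [0, 0, 0], "turn": 0, "jaw": 0.3},
])

```text
time: 14.52
tool_pos: [0.6598, 0.0945, 0.3737]
tcp_rot: [-0.102, -3.139, -0.0]
wrist_force: [0.2, -0.5, -0.8]
width: 0.647
grip_force: 0.0
```

Run:
```python
from h import *
c=bot.read_camera("side")
for p in[(350,141)]: print(left_edge(c,p))
```

```text
(np.float64(0.035714285714287475), 8, [353, 353, 353, 354, 354, 354, 353, 353], array([354.9286, 141.5536]))
```

Call:
drive_tool([
  {"delta_pos": [0, 0, -8], "turn": 0, "jaw": 0.4},
  {"delta_pos": [0, 0, -20], "turn": 0, "jaw": 0.6},
  {"delta_pos": [0, 0, -30], "turn": 0, "jaw": 0.6},
  {"delta_pos": [0, 0, -25], "turn": 0, "jaw": 0.6},
  {"delta_pos": [0, 0, -10], "turn": 0, "jaw": 0.6},
  {"delta_pos": [0, 0, 0], "turn": 0, "jaw": 0.6},
])

```text
time: 15.07
tool_pos: [0.6606, 0.0945, 0.4723]
tcp_rot: [0.102, 3.132, 0.002]
wrist_force: [-0.3, 0.1, -0.3]
width: 0.799
grip_force: 0.0
```

Run:
```python
from h import *
c=bot.read_camera("side");ct=bot.read_camera("top")
bs=blobs(c); near=lambda p:min(bs,key=lambda q:np.hypot(*(q[0]-p)))
for p,x0 in[((343,123),(.655,.198)),((355,141),(.66,.094)),((366,166),(.64,-.01))]:
    b=near(p); print(b,fit((c,),(b[0],),x0,-.066,0),left_edge(c,p)[:3])
print([b[0] for b in blobs(ct)])
print(bot.read_state()["tool_pos"])
```

```text
(array([342.835 , 123.2476]), array([335, 116,  16,  15, 206], dtype=int32)) (array([0.6537, 0.1973]), array([0., 0.])) (np.float64(-1.3743250195282235e-14), 8, [335, 336, 336, 336, 336, 336, 336, 335])
(array([361.0348, 142.2522]), array([353, 134,  17,  17, 230], dtype=int32)) (array([0.6679, 0.0909]), array([ 0., -0.])) (np.float64(-0.15151515151515266), 10, [355, 354, 354, 354, 354, 354, 354, 354, 353, 353])
(array([364.9181, 166.6085]), array([356, 158,  18,  18, 281], dtype=int32)) (array([ 0.64  , -0.0153]), array([-0., -0.])) (np.float64(-0.06363636363636785), 11, [357, 357, 357, 357, 357, 357, 357, 357, 356, 356, 357])
[array([502.8027,  88.3467]), array([452.5685,  98.8607]), array([285.1981, 135.3994]), array([238.2527, 141.8185]), array([334.3024, 146.7984]), array([381.2637, 149.0205]), array([428.6789, 151.01  ]), array([628.609 , 376.2815])]
[0.6598 0.0944 0.4672]
```

B's cap fits x ≈ 0.668, possibly leaning slightly backward. I'll move the gripper aside so that neither it nor its shadow disturbs the measurement.

Call:
drive_tool([
  {"delta_pos": [15, 0, 0], "turn": 0, "jaw": 0.6},
  {"delta_pos": [35, 0, 0], "turn": 0, "jaw": 0.6},
  {"delta_pos": [35, 0, 0], "turn": 0, "jaw": 0.6},
  {"delta_pos": [35, 0, 0], "turn": 0, "jaw": 0.6},
  {"delta_pos": [20, 0, 0], "turn": 0, "jaw": 0.6},
  {"delta_pos": [0, 0, 0], "turn": 0, "jaw": 0.6},
])

```text
time: 15.67
tool_pos: [0.5163, 0.1036, 0.4647]
tcp_rot: [-0.1, -3.134, 0.001]
wrist_force: [-0.2, 0.7, 0.6]
width: 0.798
grip_force: 0.0
```

Run:
```python
from h import *
c=bot.read_camera("side");ct=bot.read_camera("top")
bs,bt=blobs(c),blobs(ct); near=lambda bs,p:min(bs,key=lambda q:np.hypot(*(q[0]-p)))
for p,q,x0 in[((343,123),(238,142),(.655,.198)),((361,142),(285,136),(.66,.094)),((366,166),(333,147),(.64,-.01)),((379,194),(381,149),(.63,-.12)),((395,226),(428,151),(.62,-.22))]:
    b=near(bs,p);t=near(bt,q); print(b[0],b[1][4],t[0],t[1][4]); print("   ",fit((ct,c),(t[0],b[0]),x0,-.066,0),left_edge(c,p)[:3])
g=cv2.cvtColor(c["pixels"],cv2.COLOR_RGB2GRAY)
l=cv2.createLineSegmentDetector().detect(cv2.resize(g[115:230,330:410],None,fx=3,fy=3,interpolation=cv2.INTER_CUBIC))[0][:,0]/3+[330,115]*2
for s in l:
    L=np.hypot(s[2]-s[0],s[3]-s[1])
    if L>9 and abs(s[2]-s[0])<.35*abs(s[3]-s[1]): print(s.round(1),((s[2]-s[0])/(s[3]-s[1])).round(3))
```

```text
[342.835  123.2476] 206 [333.0512 146.7645] 293
    (array([0.6265, 0.0298]), array([-19.3787,   5.3794,  10.2795,  33.9151])) (np.float64(-1.3743250195282235e-14), 8, [335, 336, 336, 336, 336, 336, 336, 335])
[360.8912 142.0084] 239 [333.0512 146.7645] 293
    (array([0.6412, 0.0085]), array([-9.8594, -1.2804,  1.0668, 19.0679])) (np.float64(-0.12727272727272876), 11, [355, 354, 354, 354, 354, 354, 354, 354, 354, 353, 353])
[365.0073 166.6218] 275 [333.0512 146.7645] 293
    (array([ 0.6392, -0.0139]), array([ 0.3325, -0.5371, -0.612 , -0.2754])) (np.float64(-0.08181818181817892), 11, [358, 357, 357, 357, 357, 357, 357, 357, 357, 356, 357])
[379.02   193.9571] 350 [381.273  149.0171] 293
    (array([ 0.6325, -0.1204]), array([ 0.2461, -0.5295, -0.5326, -0.082 ])) (np.float64(-0.09890109890109519), 14, [371, 370, 370, 370, 370, 370, 370, 370, 370, 369, 369, 369, 369, 370])
[394.717  226.0755] 424 [428.7649 151.0497] 302
    (array([ 0.6253, -0.2249]), array([-0.1429, -0.0246,  0.0043,  0.1887])) (np.float64(-0.06617647058824153), 16, [386, 386, 385, 385, 385, 385, 385, 385, 385, 385, 384, 384, 384, 384, 385, 386])
[374.7 162.3 374.4 172.3] -0.036
[335.7 194.8 335.  206.9] -0.059
[369.9 137.7 369.3 147.7] -0.061
[350.4 152.1 353.  141.3] -0.239
[383.1 229.5 384.4 219.9] -0.132
[334.  167.4 330.1 155. ] 0.313
[344.1 174.  348.3 187.4] 0.317
[348.1 187.3 347.8 196.4] -0.031
[365.5 115.2 364.1 128.2] -0.105
[334.2 144.4 334.  162.3] -0.012
[354.4 197.3 353.2 209. ] -0.103
```

B is upright: its right cap edge, from (369.9,137.7) to (369.3,147.7), has the slope expected for 0 degrees. It's standing against the rear rail, so I'll regrip it and shift it about 20 mm forward.

Run:
```python
from h import *
print(to_tool([.666,.0935,.368],-.066))
```

```text
(array([-147.1543,   -0.4625,   97.3006]), np.float64(0.0016687473175204743))
```

Call:
drive_tool([
  {"delta_pos": [-20, 0, 0], "turn": 0, "jaw": 0.6},
  {"delta_pos": [-35, 0, 0], "turn": 0, "jaw": 0.6},
  {"delta_pos": [-35, 0, 0], "turn": 0, "jaw": 0.6},
  {"delta_pos": [-32, 0, 0], "turn": 0, "jaw": 0.6},
  {"delta_pos": [-20, 0, 0], "turn": 0, "jaw": 0.6},
  {"delta_pos": [-5, 0, 0], "turn": 0, "jaw": 0.6},
  {"delta_pos": [0, 0, 0], "turn": 0, "jaw": 0.6},
])

```text
time: 16.35
tool_pos: [0.6689, 0.0935, 0.4648]
tcp_rot: [-0.103, -3.137, 0.001]
wrist_force: [0.1, -0.2, 0.8]
width: 0.8
grip_force: 0.0
```

Run:
```python
from h import *
print(to_tool([.666,.0935,.368],-.066))
```

```text
(array([ 2.614 , -0.1026, 96.7827]), np.float64(0.00029069902171244543))
```

Call:
drive_tool([
  {"delta_pos": [2, 0, 10], "turn": 0, "jaw": 0.6},
  {"delta_pos": [0, 0, 25], "turn": 0, "jaw": 0.6},
  {"delta_pos": [0, 0, 25], "turn": 0, "jaw": 0.6},
  {"delta_pos": [0, 0, 20], "turn": 0, "jaw": 0.6},
  {"delta_pos": [0, 0, 13], "turn": 0, "jaw": 0.6},
  {"delta_pos": [0, 0, 4], "turn": 0, "jaw": 0.5},
  {"delta_pos": [0, 0, 0], "turn": 0, "jaw": 0.2},
  {"delta_pos": [0, 0, 0], "turn": 0, "jaw": 0.05},
])

```text
time: 17.02
tool_pos: [0.6648, 0.0942, 0.3714]
tcp_rot: [0.101, 3.139, 0.0]
wrist_force: [0.4, -1.0, -0.6]
width: 0.527
grip_force: 0.3
```

Call:
drive_tool([
  {"delta_pos": [0, 0, 0], "turn": 0, "jaw": -0.02},
  {"delta_pos": [0, 0, 0], "turn": 0, "jaw": -0.05},
  {"delta_pos": [0, 0, 0], "turn": 0, "jaw": -0.2},
  {"delta_pos": [0, 0, 0], "turn": 0, "jaw": -1},
  {"delta_pos": [0, 0, 0], "turn": 0, "jaw": -1},
], grip_force=30)

```text
time: 17.43
tool_pos: [0.6653, 0.094, 0.3721]
tcp_rot: [0.102, 3.138, 0.0]
wrist_force: [-1.9, -0.9, 4.9]
width: 0.48
grip_force: 30.5
```

Call:
drive_tool([
  {"delta_pos": [0, 0, -3], "turn": 0, "jaw": -1},
  {"delta_pos": [0, 0, -2], "turn": 0, "jaw": -1},
  {"delta_pos": [4, 0, 0], "turn": 0, "jaw": -1},
  {"delta_pos": [5, 0, 0], "turn": 0, "jaw": -1},
  {"delta_pos": [5, 0, 0], "turn": 0, "jaw": -1},
  {"delta_pos": [4, 0, 0], "turn": 0, "jaw": -1},
  {"delta_pos": [2, 0, 0], "turn": 0, "jaw": -1},
  {"delta_pos": [0, 0, 0], "turn": 0, "jaw": -1},
])

```text
time: 18.1
tool_pos: [0.6443, 0.0954, 0.3753]
tcp_rot: [-0.101, -3.139, 0.0]
wrist_force: [-0.0, -0.1, -3.2]
width: 0.482
grip_force: 30.8
```

Call:
drive_tool([
  {"delta_pos": [0, 0, 1.5], "turn": 0, "jaw": -1},
  {"delta_pos": [0, 0, 1], "turn": 0, "jaw": -1},
  {"delta_pos": [0, 0, 1], "turn": 0, "jaw": -1},
  {"delta_pos": [0, 0, 1], "turn": 0, "jaw": -1},
  {"delta_pos": [0, 0, 0], "turn": 0, "jaw": -1},
])

```text
time: 18.52
tool_pos: [0.6453, 0.0952, 0.3722]
tcp_rot: [0.102, 3.138, 0.0]
wrist_force: [-2.2, -1.0, 3.9]
width: 0.48
grip_force: 31.2
```

Run:
```python
from h import *
c=bot.read_camera("side"); print(left_edge(c,(348,141))); print(bot.read_state()["torque"])
for t in(-4,0,4):
    P=cap_pts(.647,.094,-.066,np.radians(t)); q=np.array([proj(c,x) for x in P]); lt,lb=q[1::2],q[0::2]; i=lt[:,0].argmin(); print(t,(lb[i]-lt[i])[0]/(lb[i]-lt[i])[1], lt[i],lb[i])
```

```text
(np.float64(-0.11666666666666546), 9, [346, 346, 346, 346, 346, 346, 346, 345, 345], array([347.913 , 142.3188]))
[-0.0595  0.3221  0.0166]
-4 -0.1292375060455547 [344.9017 138.5573] [343.7237 147.6723]
0 -0.052053438617935134 [344.5439 138.2457] [344.0713 147.3261]
4 0.026152145201230406 [344.2132 138.1685] [344.4484 147.1637]
```

Call:
drive_tool([
  {"delta_pos": [0, 0, -0.5], "turn": 0, "jaw": -1},
  {"delta_pos": [0, 0, 0], "turn": 0, "jaw": 0.0},
  {"delta_pos": [0, 0, 0], "turn": 0, "jaw": 0.1},
  {"delta_pos": [0, 0, 0], "turn": 0, "jaw": 0.3},
  {"delta_pos": [0, 0, 0], "turn": 0, "jaw": 0.5},
  {"delta_pos": [0, 0, 0], "turn": 0, "jaw": 0.6},
])

```text
time: 19.07
tool_pos: [0.645, 0.0954, 0.3713]
tcp_rot: [-0.102, -3.14, -0.0]
wrist_force: [1.0, 0.2, 0.3]
width: 0.799
grip_force: 0.0
```

Call:
drive_tool([
  {"delta_pos": [0, 0, -8], "turn": 0, "jaw": 0.6},
  {"delta_pos": [0, 0, -20], "turn": 0, "jaw": 0.6},
  {"delta_pos": [0, 0, -30], "turn": 0, "jaw": 0.6},
  {"delta_pos": [0, 0, -25], "turn": 0, "jaw": 0.6},
  {"delta_pos": [0, 0, -10], "turn": 0, "jaw": 0.6},
  {"delta_pos": [0, 0, 0], "turn": 0, "jaw": 0.6},
])

```text
time: 19.57
tool_pos: [0.6457, 0.0955, 0.4692]
tcp_rot: [0.101, 3.132, 0.002]
wrist_force: [0.1, -0.1, 0.6]
width: 0.8
grip_force: 0.0
```

Run:
```python
from h import *
c=bot.read_camera("side")
bs=blobs(c); near=lambda bs,p:min(bs,key=lambda q:np.hypot(*(q[0]-p)))
for p,x0 in[((343,123),(.655,.198)),((354,142),(.65,.094)),((366,166),(.64,-.01))]:
    b=near(bs,p); print(b[0],b[1],fit((c,),(b[0],),x0,-.066,0),left_edge(c,p)[:3])
# green button on both first images via tri, and now side
h=cv2.cvtColor(c["pixels"],cv2.COLOR_RGB2HSV);m=cv2.inRange(h,(50,90,30),(75,255,255));n,_,st,ce=cv2.connectedComponentsWithStats(m)
print([(ce[i],st[i]) for i in range(1,n) if st[i,4]>20])
a=cv2.imread("pics/top0.png");m=cv2.inRange(cv2.cvtColor(a,cv2.COLOR_BGR2HSV),(50,90,30),(75,255,255));n,_,st,ce=cv2.connectedComponentsWithStats(m)
print([(ce[i],st[i]) for i in range(1,n) if st[i,4]>20])
```

```text
[342.835  123.2476] [335 116  16  15 206] (array([0.6537, 0.1973]), array([0., 0.])) (np.float64(-1.3743250195282235e-14), 8, [335, 336, 336, 336, 336, 336, 336, 335])
[353.3348 143.2304] [345 135  17  17 230] (array([0.6476, 0.091 ]), array([-0., -0.])) (np.float64(-0.1818181818182008), 10, [347, 346, 346, 346, 346, 346, 346, 345, 345, 345])
[365.0561 166.4281] [356 157  18  19 285] (array([ 0.6405, -0.0146]), array([-0.,  0.])) (np.float64(-0.10839160839161786), 12, [358, 357, 357, 357, 357, 357, 357, 357, 357, 357, 356, 356])
[(array([396.3846,  49.1538]), array([392,  47,   8,   5,  26], dtype=int32)), (array([268.3485, 174.7576]), array([263, 171,  11,   8,  66], dtype=int32))]
[(array([79.7385,  9.3385]), array([73,  1, 13, 15, 65], dtype=int32)), (array([238.2687, 237.2015]), array([232, 231,  13,  13, 134], dtype=int32))]
```

Both bottles stand: A at (0.6537, 0.197) and B at (0.6476, 0.091) against row lines of x ≈ 0.6537 and 0.647. Next is the button.

Run:
```python
from h import *
c=bot.read_camera("side");ct=bot.read_camera("top")
g,e=tri(ct,(238.4,237.2),c,(268.35,174.6));print(g,e,at_z(ct,(238.4,237.2),.062),at_z(c,(268.35,174.6),.062))
print(to_tool([g[0],g[1],.27],-.066))
```

```text
[0.4458 0.2219 0.0668] 0.0024325243003262124 [0.4446 0.2229 0.062 ] [0.4479 0.2287 0.062 ]
(array([206.1466, 113.5086, 193.1889]), np.float64(0.0011641925705059924))
```

Call:
drive_tool([
  {"delta_pos": [15, 8, 0], "turn": 0, "jaw": 0.3},
  {"delta_pos": [30, 16, 0], "turn": 0, "jaw": -0.3},
  {"delta_pos": [33, 18, 0], "turn": 0, "jaw": -1},
  {"delta_pos": [33, 18, 0], "turn": 0, "jaw": -1},
  {"delta_pos": [33, 18, 0], "turn": 0, "jaw": -1},
  {"delta_pos": [33, 18, 0], "turn": 0, "jaw": -1},
  {"delta_pos": [15, 8, 0], "turn": 0, "jaw": -1},
  {"delta_pos": [0, 0, 0], "turn": 0, "jaw": -1},
])

```text
time: 20.38
tool_pos: [0.4568, 0.2129, 0.462]
tcp_rot: [-0.096, -3.135, 0.001]
wrist_force: [0.9, 0.7, -0.5]
width: 0.001
grip_force: 0.0
```

Run:
```python
from h import *
print(to_tool([.447,.2215,.25],-.066))
ct=bot.read_camera("top")
# squareness: LSD lines near A and B in top view
print([b[0] for b in blobs(ct)])
g=cv2.cvtColor(ct["pixels"],cv2.COLOR_RGB2GRAY)
l=cv2.createLineSegmentDetector().detect(cv2.resize(g[120:195,205:450],None,fx=3,fy=3,interpolation=cv2.INTER_CUBIC))[0][:,0]/3+[205,120]*2
for s in l:
    d=s[2:]-s[:2]
    if np.hypot(*d)>8 : print(s.round(1),round(np.degrees(np.arctan2(d[1],d[0]))%180,1))
```

```text
(array([  9.231 ,   8.1922, 212.0538]), np.float64(0.00453386419027693))
[array([502.8857,  88.3039]), array([452.4831,  98.9142]), array([237.0379, 142.0379]), array([284.6117, 144.3883]), array([333.0909, 146.6154]), array([381.3599, 148.9135]), array([428.5724, 151.1283]), array([628.5863, 376.2778])]
[328.3 120.1 327.3 131.4] 95.1
[205.1 185.9 209.5 194.9] 64.5
[318.9 131.1 319.5 120.1] 92.8
[344.8 163.1 346.1 140.2] 93.3
[391.1 165.2 391.4 153.5] 91.7
[436.1 167.3 436.2 156.9] 90.9
[273.7 135.6 272.2 159.8] 93.5
[330.8 189.7 320.  192.4] 166.2
[298.4 159.5 299.7 136.5] 93.3
[205.2 131.4 229.4 132.3] 2.2
[254.  142.7 254.  134. ] 90.1
[335.7 137.6 368.1 139.5] 3.4
[320.7 136.7 319.3 151.1] 95.8
[388.9 140.3 404.5 141.6] 4.6
[424.8 142.  449.4 144. ] 4.7
[319.5 151.4 319.1 161.9] 91.9
[227.6 147.7 226.6 156.6] 95.9
[308.6 136.7 319.4 136.9] 1.3
[250.2 133.4 306.5 136.1] 2.7
[404.  141.7 413.2 141.4] 177.7
[248.  138.6 248.6 149.8] 86.6
[372.3 185.1 446.5 189. ] 3.0
[205.2 176.7 315.2 182.3] 2.9
[326.4 182.9 371.9 185.1] 2.8
[252.4 158.1 253.5 143.1] 94.3
[366.9 164.9 390.7 165.8] 
[... 1533 characters left out ...]
2.8
[319.  176.5 302.7 176.1] 1.5
[358.5 178.5 341.4 178. ] 1.6
[205.2 124.3 237.3 125.8] 2.7
[384.3 133.3 401.9 134.6] 4.1
[238.1 126.2 254.4 126.6] 1.3
[280.2 174.7 261.9 173.9] 2.2
[339.4 177.6 324.  177.2] 1.5
[277.3 128.3 295.2 128.5] 0.6
[378.5 179.6 359.  178.8] 2.2
[373.9 133.5 384.  133.2] 178.2
[300.6 129.3 309.  129.2] 179.7
[441.9 182.8 416.8 181.7] 2.5
[258.1 158.5 259.3 146.9] 95.5
[401.8 155.6 401.9 172.7] 89.7
[269.  130.4 281.5 130.4] 0.1
[346.5 134.4 358.1 134.6] 1.0
[364.8 135.3 380.2 135.5] 0.8
[384.8 136.3 394.  136.5] 1.3
[308.1 132.5 319.  132.5] 0.1
[326.9 133.4 339.8 133.5] 0.4
[360.8 155.2 360.8 163.5] 89.8
[428.6 138.3 436.9 138.8] 2.9
[212.7 127.4 224.  127.5] 0.3
```

The five caps lie on one straight line (rows 142.0, 144.4, 146.6, 148.9, 151.1), and the body edges of A and B run at the same angle as the standing bottles' edges. I'll go down over the green button.

Call:
drive_tool([
  {"delta_pos": [5, 5, 10], "turn": 0.004, "jaw": -1},
  {"delta_pos": [5, 4, 30], "turn": 0, "jaw": -1},
  {"delta_pos": [0, 0, 38], "turn": 0, "jaw": -1},
  {"delta_pos": [0, 0, 38], "turn": 0, "jaw": -1},
  {"delta_pos": [0, 0, 38], "turn": 0, "jaw": -1},
  {"delta_pos": [0, 0, 32], "turn": 0, "jaw": -1},
  {"delta_pos": [0, 0, 16], "turn": 0, "jaw": -1},
  {"delta_pos": [0, 0, 0], "turn": 0, "jaw": -1},
])

```text
time: 21.1
tool_pos: [0.4484, 0.2193, 0.2558]
tcp_rot: [-0.11, -3.129, 0.008]
wrist_force: [-0.8, -0.7, -0.5]
width: -0.0
grip_force: 0.0
```

Run:
```python
from h import *
print(to_tool([.446,.2222,.245],-.066))
```

```text
(array([ 2.4503,  2.7694, 10.8101]), np.float64(-0.0045420020510071315))
```

Call:
drive_tool([
  {"delta_pos": [1.5, 2, 3], "turn": 0, "jaw": -1},
  {"delta_pos": [0, 0, 3], "turn": 0, "jaw": -1},
  {"delta_pos": [0, 0, 3], "turn": 0, "jaw": -1},
  {"delta_pos": [0, 0, 0], "turn": 0, "jaw": -1},
])

```text
time: 21.43
tool_pos: [0.45, 0.2235, 0.2544]
tcp_rot: [0.108, 3.138, 0.001]
wrist_force: [-0.5, 0.2, -0.8]
width: -0.001
grip_force: 0.0
```

Call:
drive_tool([
  {"delta_pos": [0, 0, 2], "turn": 0, "jaw": -1},
  {"delta_pos": [0, 0, 2], "turn": 0, "jaw": -1},
  {"delta_pos": [0, 0, 0], "turn": 0, "jaw": -1},
])

```text
time: 21.68
tool_pos: [0.4494, 0.2233, 0.2497]
tcp_rot: [0.108, 3.139, 0.0]
wrist_force: [0.5, -0.5, 0.6]
width: 0.004
grip_force: 0.0
```

Call:
drive_tool([
  {"delta_pos": [0, 0, 2], "turn": 0, "jaw": -1},
  {"delta_pos": [0, 0, 2], "turn": 0, "jaw": -1},
  {"delta_pos": [0, 0, 0], "turn": 0, "jaw": -1},
])

```text
time: 21.93
tool_pos: [0.4495, 0.2234, 0.2454]
tcp_rot: [0.108, 3.139, 0.0]
wrist_force: [-0.2, -0.3, 2.3]
width: 0.002
grip_force: 0.8
```

Call:
drive_tool([
  {"delta_pos": [0, 0, -5], "turn": 0, "jaw": -1},
  {"delta_pos": [3, 0, 0], "turn": 0, "jaw": -1},
  {"delta_pos": [0, 0, 2.5], "turn": 0, "jaw": -1},
  {"delta_pos": [0, 0, 2.5], "turn": 0, "jaw": -1},
  {"delta_pos": [0, 0, 0], "turn": 0, "jaw": -1},
])

```text
time: 22.35
tool_pos: [0.4462, 0.2235, 0.2451]
tcp_rot: [-0.108, -3.14, -0.0]
wrist_force: [-0.3, 0.2, 2.0]
width: -0.003
grip_force: 0.9
```

Call:
drive_tool([
  {"delta_pos": [0, 0, 1.5], "turn": 0, "jaw": -1},
  {"delta_pos": [0, 0, 1.5], "turn": 0, "jaw": -1},
  {"delta_pos": [0, 0, 0], "turn": 0, "jaw": -1},
])

```text
time: 22.6
tool_pos: [0.4463, 0.2235, 0.2424]
tcp_rot: [-0.108, -3.139, 0.0]
wrist_force: [-0.5, -0.8, 3.3]
width: -0.001
grip_force: 1.7
```

Call:
drive_tool([
  {"delta_pos": [0, 0, 1.5], "turn": 0, "jaw": -1},
  {"delta_pos": [0, 0, 1.5], "turn": 0, "jaw": -1},
  {"delta_pos": [0, 0, 0], "turn": 0, "jaw": -1},
])

```text
time: 22.85
tool_pos: [0.4464, 0.2236, 0.2399]
tcp_rot: [-0.108, -3.139, 0.0]
wrist_force: [-2.5, -1.1, 6.7]
width: 0.004
grip_force: 3.2
```

Force is rising past 5 N. Press a little further to reach the bottom stop.

Call:
drive_tool([
  {"delta_pos": [0, 0, 1.5], "turn": 0, "jaw": -1},
  {"delta_pos": [0, 0, 1], "turn": 0, "jaw": -1},
  {"delta_pos": [0, 0, 0], "turn": 0, "jaw": -1},
  {"delta_pos": [0, 0, 0], "turn": 0, "jaw": -1},
])

```text
time: 23.18
tool_pos: [0.4466, 0.2237, 0.2396]
tcp_rot: [-0.108, -3.139, 0.0]
wrist_force: [-8.0, -3.1, 23.8]
width: -0.005
grip_force: 11.4
```

The button is on its stop (24 N with no further travel). Release and rise.

Call:
drive_tool([
  {"delta_pos": [0, 0, -4], "turn": 0, "jaw": -1},
  {"delta_pos": [0, 0, -10], "turn": 0, "jaw": -1},
  {"delta_pos": [0, 0, -25], "turn": 0, "jaw": -1},
  {"delta_pos": [0, 0, -35], "turn": 0, "jaw": -1},
  {"delta_pos": [0, 0, -35], "turn": 0, "jaw": -1},
  {"delta_pos": [0, 0, -35], "turn": 0, "jaw": -1},
  {"delta_pos": [0, 0, -20], "turn": 0, "jaw": -1},
  {"delta_pos": [0, 0, 0], "turn": 0, "jaw": -1},
])

```text
time: 23.85
tool_pos: [0.448, 0.2242, 0.4072]
tcp_rot: [0.108, 3.13, 0.007]
wrist_force: [0.7, -0.4, -0.7]
width: -0.001
grip_force: 0.0
```

Run:
```python
from h import *
c,ct=bot.read_camera("side"),bot.read_camera("top")
print([b[0] for b in blobs(c)][:5]);print([b[0] for b in blobs(ct)]);s=bot.read_state();print(s["time"],s["tool_pos"],s["wrist_force"])
print(bot.finish_job())
```

```text
[array([342.835 , 123.2476]), array([353.2899, 143.0084]), array([365.028, 166.451]), array([379.02  , 193.9571]), array([394.6981, 226.0519])]
[array([503.0286,  88.2675]), array([452.4076,  98.8864]), array([237.0857, 141.9333]), array([284.6122, 144.4116]), array([333.0205, 146.6849]), array([381.3875, 148.9377]), array([428.7067, 151.0333]), array([628.5873, 376.288 ])]
23.95 [0.4466 0.2235 0.4019] [-1.078   0.1515  0.0352]
the job is handed in; nothing more can be done
None
```

Both tipped bottles stand upright in the row and are let go, though A's first release rocked it upright from about 5 degrees before I re-set it; the standing bottles' caps measure unmoved, I didn't re-measure the tip box, the start button was then pressed to its stop and released, and the job was handed in at about 24 s.

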